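Ready the welding helmet for grinding

ROBOT

A 6-joint arm with a two-finger parallel gripper is mounted at the origin on the work surface. World frame = base frame: x ahead of the robot, y to its left, z up, the work surface at z = 0. Lengths are in m, angles in rad, forces in N, time in s.
With the tool pointing down it reaches from about 0.225 to 0.875 m from the base axis. Payload 3.4 kg.
Tool frame: the origin (TCP) lies at the centre of the arm's flange, where the gripper is bolted on; the fingertips stand 173 mm ahead of it and the grasp point (between the pads) lies 155 mm ahead of it; z points along the fingers, y is the line along which they close (so a half turn about z gives the same grasp; the last joint's range is limited). The gripper opens to 85 mm and grips with 20 to 120 N. Pads are 22 mm wide; open, the fingers measure 114 mm over their backs; the gripper's body (76 mm by 85 mm) begins 54 mm behind the grasp point. The pads swing forward as they close: fully open they stand 13 mm farther back than shut.
Start: joints at [-1.281, 0.276, 1.505, -0, 1.361, -0.121], TCP at [0.23, -0.527, 0.405] pointing down, gripper open.
Joint ranges: [-2.89, 2.89], [-0.75, 2.08], [0.22, 2.7], [-1.18, 4.32], [0.11, 2.71], [-2.7, 2.7]. Speed limits (rad/s): [2.57, 2.57, 3.14, 3.14, 3.14, 3.14].

INTERFACE

Orientations are given as a unit quaternion [w, x, y, z].
In Python, from station import ctrl, get_image gives the robot as it stands.
- The arm moves only by the tool jog_arm, never from a script. Its arguments are lists of equal length, an entry for each row: "dp": the shift along the world's x, y, z in mm, a list of three; "angular": the turn, a rotation vector about the world's x, y, z in degrees, a list of three; "jaw": the closure in counts, from 0 (fully open) to 255 (shut). A call has 1 to 20 rows; each row is the pose to reach, as a shift and turn from the pose commanded when the call began; what a row does not reach only later rows make up. A row lasts 1/8 s, in which the tool goes at most 62.5 mm and 10.7 degrees, less where a joint would pass 70% of its speed; a pose out of reach is approached as far as the arm can. A call with a gripper value outside its range is refused whole. The fingers move at their own pace and stop on an object; "force" is the grip in N (left out, the last holds). Time passes only in rows, so rows that repeat a pose let the fingers close. It gives the time, the measured TCP pose, the force, the opening and the grip force at its end, in the units of the state.
- ctrl.get_obs(): the state, without advancing time (a new reading comes with each control period).
- get_image(name): name is "scene" or "side" or "wrist"; returns a dict with "img" (480x640x3 uint8, red, green, blue), "mtx" (3x3 intrinsics, pixels), "camera_from_world" (4x4, takes a point from world to camera coordinates); the wrist camera has in their place "mount" (4x4, takes a point from camera to tool coordinates, whose origin is the TCP and whose axes are the flange's). Camera axes: x right, y down, z forward; pixel columns grow to the right and rows downward; lengths in m; the calibration is good to about 2 mm. A picture is of the moment at which its call begins: read the wrist's pose just before it. There is no depth.
- ctrl.sign_off(): hands the job in; it is judged then, once.
The state is a dict: "time_s": time; "qpos": joint angles; "qd": joint speeds; "tau": joint torques, N m; "ee_pos": TCP position; "eef_rot": TCP orientation; "ft_force": force on the tool from outside, world axes, zero at the start; "ft_torque": the same for the moment, N m; "finger_gap": opening from 0.0 (shut) to 1.0 (fully open); "finger_force": force on a finger pad.
Only numpy, scipy, OpenCV 4.12 (cv2) and the standard library are available. Lean on these libraries where they do the work, as an engineer would, in place of code of your own. Each camera call takes 0.05 s, during which the arm holds its last target. There are 200 camera calls.

TASK

I am going to grind next, so get the welding helmet ready: press the red release on the lens case so that its lid springs open, tip the helmet's dark flip-up front past its snap point so that it springs up to its stop, then lay the clear plate (not the dark one) into the helmet's empty window frame so that it sits flat, fully home between the walls. Set the plate down, do not drop it, leave the front up and the case open, and do not disturb the dark plate or the other things on the bench.

Things in the scene. Friction and masses are not known exactly. Their poses are not given: they have to be found in the camera images.
- helmet: Dark blue welding helmet lying face up, 337 mm long, 236 mm wide, with a black lens housing on top; it does not shift. Origin on the bench straight below the window's centre; x from chin to crown, y along the window, z up. The chin side (-x) roughly faces the robot. The shell is 135 mm high at x = -50 mm, 122 at -95, 105 at -140.
- window_seat (a point): Centre of the empty window frame on top of its end ledges, 166 mm above the bench: here the plate's underside comes to lie, its long side along y. Axes as the helmet's. Grey walls round the ends and corners (inside 113 by 56 mm) rise 5.5 mm above the ledges. Mid long sides (y -32 to 32 mm) have no wall and a floor 14 mm below the ledges: room for fingers. No clip.
- front_hinge (a point): Middle of the hinge pin of the flip-up front, fixed to the helmet at x = 66 mm, y = 0, 180 mm above the bench; the pin lies along the helmet's y. Axes as the helmet's.
- front (a joint): Angle of the dark flip-up front (black frame, dark green glass, 138 mm wide, 100 mm long, 8 mm thick): 0 shut over the window, 2.1 rad at its open stop, leaning back over the crown. It opens by raising its chin-side edge. An over-centre spring pulls it shut below the snap point, about 0.92 rad, and drives it open beyond: about 0.55 N m at first (4.5 N at the lip), falling towards the snap point.
- front_lip (a point): Outer end of the yellow lifting lip, 46 mm wide (along y), 6 mm thick, mid free edge of the front. From the edge it juts 28 mm outwards, away from the hinge, slanting up 20 degrees to the panel. Shut, this end is 72 mm to the chin side (-x) of the window centre and 190 mm above the bench, its root at x = -46 mm, 180 mm high. Nothing below it but the shell: lift it with fingertips put under it from the chin side.
- lens_case: Low dark grey lens case, 160 by 250 mm, walls 24 mm high, 50 mm with its clear lid; it does not shift. Origin: centre of its underside; x from release to lid hinge, y along its 250 mm side. Cradles at y = -53 and +53 mm hold a plate each, long side along x, underside 22 mm above the bench; stops 28 mm high at its ends and corners. Mid long sides free: 40 mm room, floor 4 mm high.
- release (a joint): Red release tab, a sprung rocker in the middle of the case's front (-x) side: 0 at rest, 0.45 rad fully down, turning about a pin 38 mm behind the pad's centre. The lid comes free at about 0.18 rad (7 mm at the pad's centre); this takes 2 to 4 N, fully down 4 to 6 N.
- release_pad (a point): Where to press the red release: centre of the pad's top face, 40 by 34 mm, 128 mm in front of the case's centre, 33 mm above the bench. Press straight down, about 9 to 11 mm.
- case_lid (a joint): Angle of the clear lid: 0 shut and latched, 1.75 rad at its open stop. Hinged along the far (+x) side of the case, 24 mm above the bench, 160 mm wide. When the release is pressed its spring swings it open in about a second.
- clear_plate: The clear grinding plate, see-through with a white rim, 108 by 51 by 6 mm, 45 g or so, loose. Origin at the centre of its underside, x along its long side, z up. It lies in one of the two cradles of the case, which one varies.
- dark_plate: Spare shade plate, dark green with a black rim, same size and axes as the clear plate, in the other cradle; leave it there.
- chipping_hammer: Chipping hammer lying on the bench, 190 mm long; leave alone. Origin near its middle.
- wire_brush: Wooden wire brush, 260 mm long; leave alone. Origin at its middle.
- magnet_square: Red triangular welding magnet, 76 mm, 16 mm high, between robot and spanner; leave alone. Origin near its middle.
- spray_can: Yellow spray can, 65 mm across, 190 mm high, standing; leave alone. Origin at the centre of its base.
- flap_disc: Brown grinding disc, 115 mm across, lying flat; leave alone. Origin at its centre.
- spanner: Steel spanner, 170 mm long, lying between helmet and case; leave alone. Origin at its middle.

How it is judged:
By the outcome, as a careful person would: the job done as asked, in the order asked, and still so for the second after the job is handed in, with the robot touching nothing.
It also fails if it takes over 72 s, if anything falls off the work surface, if the arm or the gripper's body presses on something with over 40 N, if the wrist force passes 120 N, or if a joint passes its speed limit or range.

## Working session

There is one attempt and no reset: what is moved stays moved. The work goes in short steps, Python scripts to look and compute and a tool call to move; the robot and the scene stay as the last step left them, time stands still between calls to the robot, and variables do not carry over. Pictures are saved under pics/ and viewed, at most 10 in all, crops included, and the job is handed in when it is done.

Besides the shell and the picture viewer there is one more tool, called after "Call:" by a JSON object that holds its "fn" and its "kwargs". jog_arm: Moves the arm, as the interface text tells. Its arguments: {"type":"object","properties":{"dp":{"type":"array","items":{"type":"array","items":{"type":"number"}}},"angular":{"type":"array","items":{"type":"array","items":{"type":"number"}}},"jaw":{"type":"array","items":{"type":"number"}},"force":{"type":"number"}},"required":["dp","angular","jaw"]}

```bash
mkdir -p pics; ls
cat > h.py <<'E'
import numpy as np, cv2
from station import ctrl, get_image
from scipy.spatial.transform import Rotation as R
def grab(n):
    o=ctrl.get_obs(); d=get_image(n); K=np.array(d["mtx"])
    if n=="wrist":
        T=np.eye(4); q=o["eef_rot"]; T[:3,:3]=R.from_quat([q[1],q[2],q[3],q[0]]).as_matrix(); T[:3,3]=o["ee_pos"]
        W=T@np.array(d["mount"])
    else: W=np.linalg.inv(np.array(d["camera_from_world"]))
    return d["img"],K,W
def plane(K,W,uv,z):
    r=W[:3,:3]@np.linalg.inv(K)@np.array([uv[0],uv[1],1.]); c=W[:3,3]
    return c+r*(z-c[2])/r[2]
def proj(K,W,p):
    q=np.linalg.inv(W)@np.append(p,1.); q=K@q[:3]; return q[:2]/q[2]
def save(n,img): cv2.imwrite("pics/"+n+".png",img[:,:,::-1])
E
python3 - <<'E'
from h import *
o=ctrl.get_obs(); print({k:np.round(v,3).tolist() for k,v in o.items()})
for n in("scene","side","wrist"):
    i,K,W=grab(n); save(n+"0",i); print(n,K.round(1).tolist(),W.round(3).tolist()); np.savez("pics/"+n+"0",i=i,K=K,W=W)
E
```

```text
pics
{'time_s': 0.0, 'qpos': [-1.281, 0.277, 1.506, 0.0, 1.361, -0.121], 'qd': [-0.0, -0.001, 0.001, 0.001, 0.0, 0.002], 'tau': [-0.0, -41.678, -24.581, -0.0, 0.011, 0.0], 'ee_pos': [0.23, -0.527, 0.404], 'eef_rot': [-0.001, 0.979, 0.204, -0.0], 'ft_force': [0.157, 0.479, 0.077], 'ft_torque': [0.036, -0.055, 0.003], 'finger_force': 0.0, 'finger_gap': 1.003}
scene [[508.0, 0.0, 320.0], [0.0, 508.0, 239.0], [0.0, 0.0, 1.0]] [[-0.848, 0.457, -0.27, 0.983], [0.531, 0.729, -0.432, 0.619], [-0.001, -0.51, -0.86, 1.362], [0.0, 0.0, 0.0, 1.0]]
side [[466.1, 0.0, 328.3], [0.0, 466.1, 243.9], [0.0, 0.0, 1.0]] [[-0.826, -0.306, 0.474, -0.028], [-0.564, 0.448, -0.694, 0.907], [-0.0, -0.84, -0.542, 0.855], [0.0, 0.0, 0.0, 1.0]]
wrist [[354.6, 0.0, 315.4], [0.0, 354.6, 242.3], [0.0, 0.0, 1.0]] [[0.399, -0.885, -0.239, 0.289], [-0.917, -0.385, -0.102, -0.5], [-0.002, 0.26, -0.966, 0.374], [0.0, 0.0, 0.0, 1.0]]
```

View pics/scene0.png

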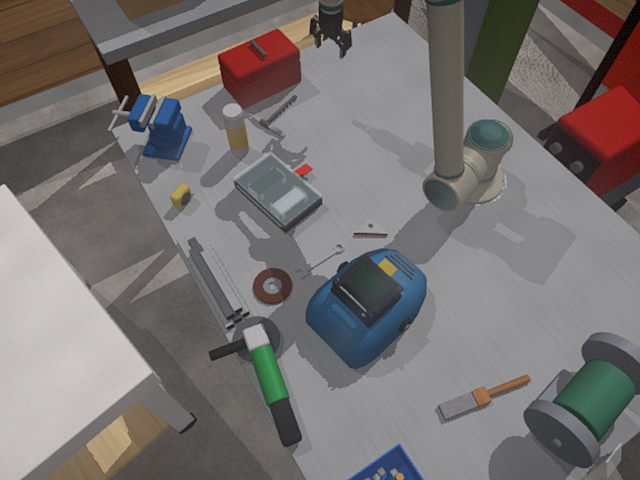

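View pics/side0.png

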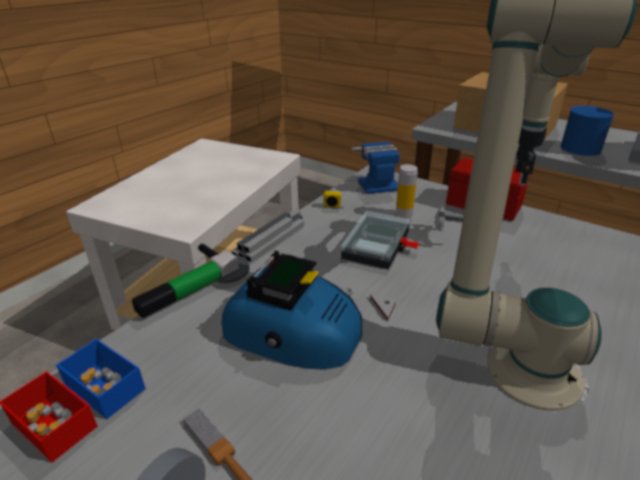

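The scene view shows the helmet at (368,295) with its yellow lip at (388,268), the case at (278,190), the red tab at (304,170) and the clear plate at (290,203). The dark plate is nearer the can, at (266,182). In the side view the lip is at (310,277), the tab at (410,243) and the helmet at (290,310).

Run:
```python
from h import *
def ld(n): d=np.load("pics/"+n+"0.npz"); return d["i"],d["K"],d["W"]
for n,roi in(("scene",(100,320,200,450)),("side",(200,380,200,450))):
    i,K,W=ld(n); hsv=cv2.cvtColor(i,cv2.COLOR_RGB2HSV)
    for nm,lo,hi,z in(("yellow",(20,140,120),(35,255,255),.185),("red",(0,170,130),(6,255,255),.033)):
        m=cv2.inRange(hsv,lo,hi); k=np.zeros_like(m);k[roi[0]:roi[1],roi[2]:roi[3]]=1;m*=k
        N,l,s,c=cv2.connectedComponentsWithStats(m)
        for j in range(1,N):
            if s[j,4]>25: print(n,nm,c[j].round(1),s[j],plane(K,W,c[j],z).round(4))
i,K,W=ld("scene")
for nm,uv,z in(("clear",(290,203),.028),("dark",(266,182),.028),("caseL",(235,187),.05),("caseT",(269,153),.05),("caseR",(321,190),.05),("caseB",(288,222),.05),("can",(238,150),0),("hinge",(362,300),.18)): print(nm,plane(K,W,uv,z).round(3))
a=cv2.resize(i[140:235,220:340],None,fx=6,fy=6,interpolation=cv2.INTER_CUBIC)[:570]
b=i
save("c1",a)
save("c2",cv2.resize(i[230:380,290:440],None,fx=4,fy=4,interpolation=cv2.INTER_CUBIC))
```

```text
scene yellow [384.3 264.2] [379 259  14  11  69] [0.5123 0.1823 0.185 ]
scene red [303.1 169.4] [295 165  16  10  74] [ 0.4718 -0.305   0.033 ]
side yellow [309.8 276.3] [302 271  16  11  98] [0.5136 0.1926 0.185 ]
side red [409.7 242.8] [402 238  17  10  76] [ 0.4751 -0.3006  0.033 ]
clear [ 0.575 -0.215  0.028]
dark [ 0.6   -0.328  0.028]
caseL [ 0.7   -0.348  0.05 ]
caseT [ 0.539 -0.413  0.05 ]
caseR [ 0.473 -0.192  0.05 ]
caseB [ 0.623 -0.143  0.05 ]
can [ 0.607 -0.521  0.   ]
hinge [0.618 0.233 0.18 ]
```

View pics/c2.png

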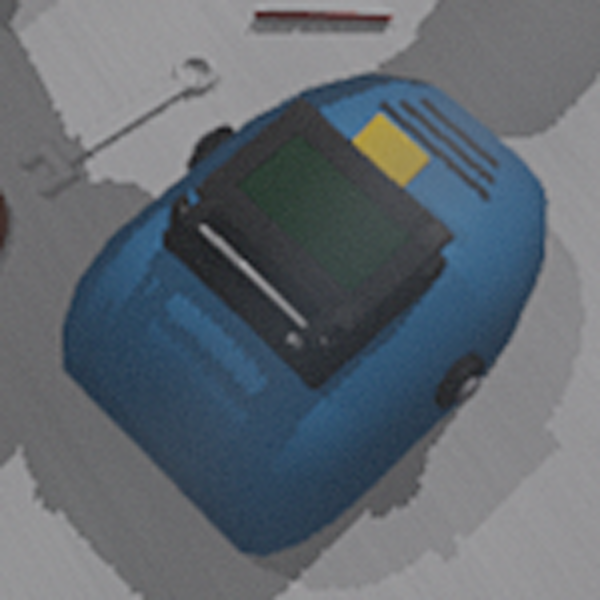

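View pics/c1.png

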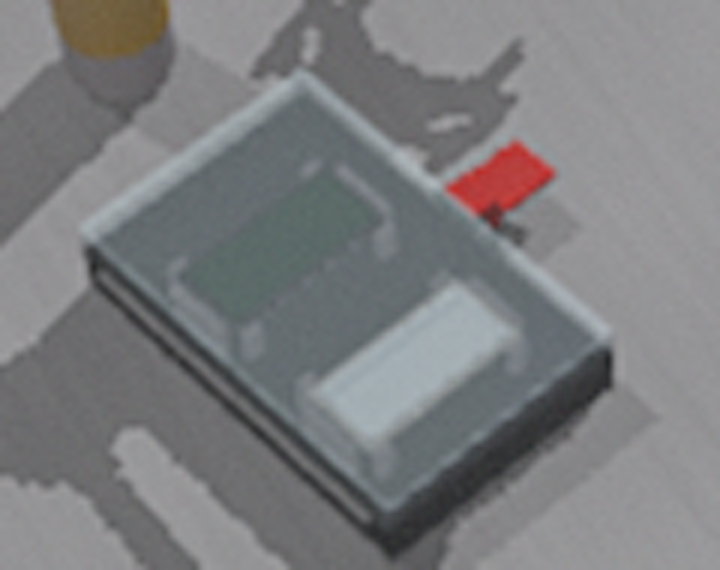

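Crop c2 shows the shut front with its chin-edge corners at (305,98) and (452,240), and the lip's outer end at (383,112)-(430,157). Crop c1 shows the lid corners at (302,72), (612,345), (392,518) and (85,232), the red pad at (500,175), and the clear plate in the near cradle at (418,362).

Run:
```python
from h import *
d=np.load("pics/scene0.npz");K,W=d["K"],d["W"]
d2=np.load("pics/side0.npz");K2,W2=d2["K"],d2["W"]
def c(s,ox,oy,uv): return (ox+(uv[0]+.5)/s-.5, oy+(uv[1]+.5)/s-.5)
P=[plane(K,W,c(6,220,140,u),.05) for u in((302,72),(612,345),(392,518),(85,232))]
for p in P: print(p.round(4))
f=P[0]-P[1]; print("front len",np.linalg.norm(f),"side",np.linalg.norm(P[2]-P[1]),np.linalg.norm(P[3]-P[0]))
for a,b in((P[0],P[1]),(P[3],P[2])): v=b-a; print("y-dir yaw",np.degrees(np.arctan2(-v[0],v[1])))
for a,b in((P[0],P[3]),(P[1],P[2])): v=b-a; print("x-dir yaw",np.degrees(np.arctan2(v[1],v[0])))
print("centre",np.mean(P,0))
# clear plate corners z=.028
for u in((455,283),(518,335),(375,447),(312,392)): print("clr",plane(K,W,c(6,220,140,u),.028).round(4))
print("panel",[plane(K,W,c(4,290,230,u),z).round(4).tolist() for u,z in(((305,98),.182),((452,240),.182),((383,112),.192),((430,157),.192))])
# lip triangulate centroid
def ray(K,W,uv): r=W[:3,:3]@np.linalg.inv(K)@np.array([*uv,1.]);return W[:3,3],r/np.linalg.norm(r)
def tri(a,b):
    A=np.zeros((3,3));y=np.zeros(3)
    for o,r in(a,b): M=np.eye(3)-np.outer(r,r);A+=M;y+=M@o
    return np.linalg.solve(A,y)
print("lip",tri(ray(K,W,(384.3,264.2)),ray(K2,W2,(309.8,276.3))).round(4))
print("pad",tri(ray(K,W,(303.1,169.4)),ray(K2,W2,(409.7,242.8))).round(4))
```

```text
[ 0.5335 -0.4166  0.05  ]
[ 0.4861 -0.1675  0.05  ]
[ 0.6379 -0.1359  0.05  ]
[ 0.6869 -0.3812  0.05  ]
front len 0.25354814900663275 side 0.15506908487479315 0.15745064002536555
y-dir yaw 10.786070196630465
y-dir yaw 11.30982517189211
x-dir yaw 13.00002875990971
x-dir yaw 11.754170175823083
centre [ 0.58611584 -0.27528947  0.05      ]
clr [ 0.528  -0.2606  0.028 ]
clr [ 0.5169 -0.213   0.028 ]
clr [ 0.6177 -0.1913  0.028 ]
clr [ 0.6286 -0.2393  0.028 ]
panel [[0.535, 0.1306, 0.182], [0.5145, 0.2654, 0.182], [0.5014, 0.1705, 0.192], [0.4951, 0.2135, 0.192]]
lip [0.5146 0.1857 0.1837]
pad [ 0.4739 -0.3019  0.0343]
```

Call:
{"fn": "jog_arm", "kwargs": {"dp": [[60,56,0],[120,112,0],[180,168,-20],[240,225,-40],[240,225,-40],[240,225,-40],[240,225,-40],[240,225,-40],[240,225,-40]], "angular": [[0,0,-6],[0,0,-11.5],[0,0,-11.5],[0,0,-11.5],[0,0,-11.5],[0,0,-11.5],[0,0,-11.5],[0,0,-11.5],[0,0,-11.5]], "jaw": [255,255,255,255,255,255,255,255,255]}}

```text
time_s: 1.27
ee_pos: [0.4687, -0.3035, 0.3652]
eef_rot: [0.0, 0.995, 0.104, 0.0]
ft_force: [0.6, 0.4, -0.6]
finger_gap: -0.004
finger_force: 0.0
```

```bash
cat >> h.py <<'E'
def st():
    o=ctrl.get_obs(); q=o["eef_rot"]; M=R.from_quat([q[1],q[2],q[3],q[0]]).as_matrix()
    print("t",round(o["time_s"],2),"p",np.round(o["ee_pos"],4),"x",M[:,0].round(3),"z",M[:,2].round(3),"F",np.round(o["ft_force"],1),"gap",round(o["finger_gap"],3),"q",np.round(o["qpos"],2))
E
python3 - <<'E'
from h import *
st(); i,K,W=grab("wrist"); save("w1",i); np.savez("pics/w1",i=i,K=K,W=W)
hsv=cv2.cvtColor(i,cv2.COLOR_RGB2HSV); m=cv2.inRange(hsv,(0,150,90),(6,255,255))
N,l,s,c=cv2.connectedComponentsWithStats(m)
for j in range(1,N):
    if s[j,4]>60:
        r=cv2.minAreaRect(np.argwhere(l==j)[:,::-1].astype(np.float32)); print(s[j],plane(K,W,c[j],.033).round(4),[plane(K,W,b,.033).round(4).tolist() for b in cv2.boxPoints(r)])
E
```

```text
t 1.27 p [ 0.4687 -0.3035  0.3652] x [ 0.978  0.206 -0.   ] z [ 0.    -0.001 -1.   ] F [ 0.6  0.4 -0.6] gap -0.004 q [-0.7   0.28  1.61 -0.    1.26  0.66]
[  4 164  23  81 583] [ 0.4338 -0.047   0.033 ] [[0.465, -0.0376, 0.033], [0.4675, -0.0435, 0.033], [0.3995, -0.0573, 0.033], [0.3968, -0.0511, 0.033]]
[ 296  183   39   65 2344] [ 0.4754 -0.301   0.033 ] [[0.4998, -0.2793, 0.033], [0.5064, -0.3107, 0.033], [0.4516, -0.323, 0.033], [0.4447, -0.2901, 0.033]]
```

View pics/w1.png

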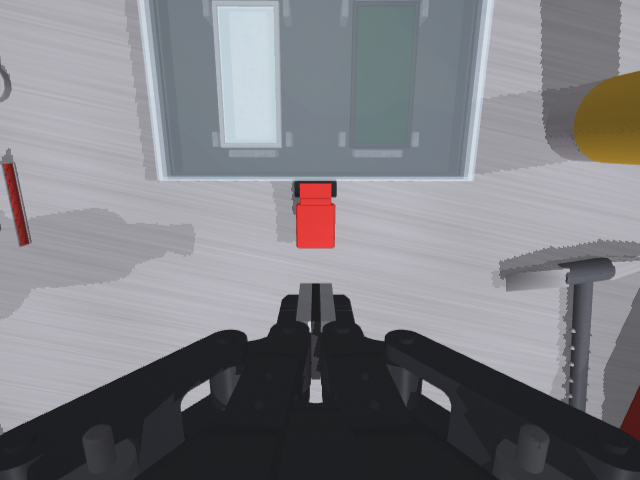

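The wrist view shows the pad's broad part at (297..335, 204..248), centre (316,226), the lid front edge along row 180 from (158,180) to (473,180), and the clear plate's front end at (220,148)-(281,148). The case is nearly square to the tool.

Run:
```python
from h import *
d=np.load("pics/w1.npz");K,W=d["K"],d["W"]
for nm,uv,z in(("pad",(316,226),.033),("lidL",(158,180),.05),("lidR",(473,180),.05),("pl",(220,148),.028),("pr",(281,148),.028),("pl2",(215,10),.028),("pr2",(280,10),.028),("dl",(350,148),.028)): print(nm,plane(K,W,uv,z).round(4))
for nm,p in (("tip",(.4687,-.3035,.1922)),): print(proj(K,W,p))
```

```text
pad [ 0.4669 -0.3035  0.033 ]
lidL [ 0.4814 -0.1719  0.05  ]
lidR [ 0.533  -0.4173  0.05  ]
pl [ 0.5147 -0.2113  0.028 ]
pr [ 0.5252 -0.2613  0.028 ]
pl2 [ 0.615  -0.1936  0.028 ]
pr2 [ 0.6252 -0.2421  0.028 ]
dl [ 0.5371 -0.3178  0.028 ]
[317.671964   300.80148131]
```

Call:
{"fn": "jog_arm", "kwargs": {"dp": [[-2,0,-60],[-2,0,-120],[-2,0,-152],[-2,0,-157],[-2,0,-161],[-2,0,-165],[-2,0,-168],[-2,0,-169],[-2,0,-169],[-2,0,-169]], "angular": [[0,0,0],[0,0,0],[0,0,0],[0,0,0],[0,0,0],[0,0,0],[0,0,0],[0,0,0],[0,0,0],[0,0,0]], "jaw": [255,255,255,255,255,255,255,255,255,255]}}

```text
time_s: 2.58
ee_pos: [0.4654, -0.3031, 0.1982]
eef_rot: [0.001, 0.994, 0.106, -0.002]
ft_force: [-10.5, -2.5, 9.4]
finger_gap: -0.003
finger_force: 6.1
```

Run:
```python
from h import *
st(); i,K,W=grab("wrist"); np.savez("pics/w2",i=i,K=K,W=W); save("w2",i)
i0=np.load("pics/w1.npz")["i"]; print(abs(i.astype(int)-i0)[:60].mean())
i,K,W=grab("scene"); i0=np.load("pics/scene0.npz")["i"]; print(abs(i.astype(int)-i0)[140:235,220:340].mean())
```

```text
t 2.58 p [ 0.4654 -0.3031  0.1982] x [ 0.978  0.211 -0.005] z [-0.005 -0.003 -1.   ] F [-10.5  -2.5   9.4] gap -0.003 q [-0.7   0.44  1.83 -0.01  0.87  0.66]
82.97411458333333
23.998684210526317
```

Call:
{"fn": "jog_arm", "kwargs": {"dp": [[-3,0,25],[-5,0,80],[-5,10,140],[-5,30,190],[30,60,230],[30,60,230],[30,60,230],[30,60,230]], "angular": [[0,0,0],[0,0,0],[0,0,0],[0,0,0],[0,0,0],[0,0,0],[0,0,0],[0,0,0]], "jaw": [255,255,255,255,255,255,255,255]}}

```text
time_s: 3.68
ee_pos: [0.4967, -0.2426, 0.4247]
eef_rot: [-0.0, 0.995, 0.104, -0.001]
ft_force: [0.1, -0.7, 0.4]
finger_gap: 0.001
finger_force: 0.0
```

Run:
```python
from h import *
st(); i,K,W=grab("wrist"); np.savez("pics/w3",i=i,K=K,W=W)
s,K2,W2=grab("scene"); np.savez("pics/s3",i=s,K=K2,W=W2)
save("m3",np.hstack([cv2.resize(i[:480,:],(400,300)),cv2.resize(s[120:270,200:400],(400,300))]))
```

```text
t 3.67 p [ 0.4967 -0.2426  0.4247] x [ 0.978  0.208 -0.002] z [-0.002  0.001 -1.   ] F [ 0.1 -0.7  0.4] gap 0.001 q [-0.58  0.23  1.52 -0.    1.4   0.78]
```

View pics/m3.png

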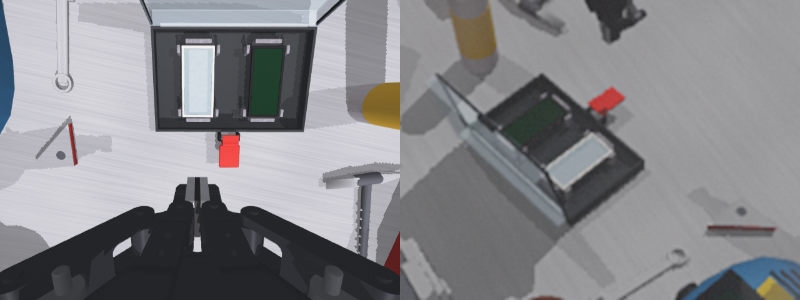

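The lid is open. In the left panel the clear plate spans about (183..215, 45..118) and the dark plate lies undisturbed beside it. I'll measure the clear plate's rim now.

Run:
```python
from h import *
d=np.load("pics/w3.npz");i,K,W=d["i"],d["K"],d["W"]
roi=i[55:205,270:365]; g=cv2.cvtColor(roi,cv2.COLOR_RGB2GRAY); print(np.percentile(g,[10,50,75,90,97]))
m=cv2.inRange(g,150,255); m=cv2.morphologyEx(m,cv2.MORPH_OPEN,np.ones((5,5)))
N,l,s,c=cv2.connectedComponentsWithStats(m); j=1+np.argmax(s[1:,4]); print(s[j])
b=cv2.boxPoints(cv2.minAreaRect((np.argwhere(l==j)[:,::-1]+[270,55]).astype(np.float32)))
P=np.array([plane(K,W,u,.028) for u in b]);print(b.round(1).tolist(),P.round(4).tolist(),P.mean(0).round(4))
e=[P[k]-P[k-1] for k in range(4)];print([(round(np.linalg.norm(v),4),round(np.degrees(np.arctan2(v[1],v[0])),1)) for v in e])
```

```text
[ 54.9  80.  218.  221.  241. ]
[  21   18   53  115 5873]
[[291.0, 73.0], [343.0, 73.0], [343.0, 187.0], [291.0, 187.0]] [[0.6206, -0.191, 0.028], [0.6308, -0.2393, 0.028], [0.526, -0.2637, 0.028], [0.515, -0.2113, 0.028]] [ 0.5731 -0.2263  0.028 ]
[(np.float64(0.1075), np.float64(10.9)), (np.float64(0.0493), np.float64(-78.1)), (np.float64(0.1075), np.float64(-166.9)), (np.float64(0.0535), np.float64(102.0))]
```

Call:
{"fn": "jog_arm", "kwargs": {"dp": [[-5,60,0],[-10,120,0],[-15,180,0],[-20,240,0],[-25,300,0],[-30,360,0],[-30,415,0],[-30,415,0],[-30,415,0],[-30,415,0]], "angular": [[0,0,0],[0,0,-3.5],[0,0,-3.5],[0,0,-3.5],[0,0,-3.5],[0,0,-3.5],[0,0,-3.5],[0,0,-3.5],[0,0,-3.5],[0,0,-3.5]], "jaw": [255,255,255,255,255,255,255,255,255,255]}}

```text
time_s: 5.03
ee_pos: [0.4678, 0.1715, 0.4254]
eef_rot: [0.0, 0.997, 0.073, -0.0]
ft_force: [-0.1, -0.1, 0.4]
finger_gap: -0.002
finger_force: 0.0
```

Run:
```python
from h import *
st(); i,K,W=grab("wrist"); np.savez("pics/w4",i=i,K=K,W=W); save("w4",i)
m=cv2.inRange(cv2.cvtColor(i,cv2.COLOR_RGB2HSV),(20,140,90),(35,255,255)); N,l,s,c=cv2.connectedComponentsWithStats(m); j=1+np.argmax(s[1:,4]); print(s[j],c[j])
b=cv2.boxPoints(cv2.minAreaRect(np.argwhere(l==j)[:,::-1].astype(np.float32)));print(b.round(1).tolist(),[plane(K,W,u,z).round(4).tolist() for u in b for z in(.181,.191)])
```

```text
t 5.03 p [0.4678 0.1715 0.4254] x [ 0.989  0.146 -0.001] z [-0.001 -0.001 -1.   ] F [-0.1 -0.1  0.4] gap -0.002 q [ 0.21  0.15  1.62 -0.    1.37  1.64]
[ 248  153   79   49 3659] [286.80705111 177.21836567]
[[246.60000610351562, 154.89999389648438], [325.1000061035156, 152.39999389648438], [326.6000061035156, 199.3000030517578], [248.10000610351562, 201.8000030517578]] [[0.5214, 0.2212, 0.181], [0.5219, 0.2193, 0.191], [0.5295, 0.1758, 0.181], [0.5296, 0.1761, 0.191], [0.5023, 0.1706, 0.181], [0.5037, 0.1712, 0.191], [0.4939, 0.2176, 0.181], [0.4957, 0.216, 0.191]]
```

View pics/w4.png

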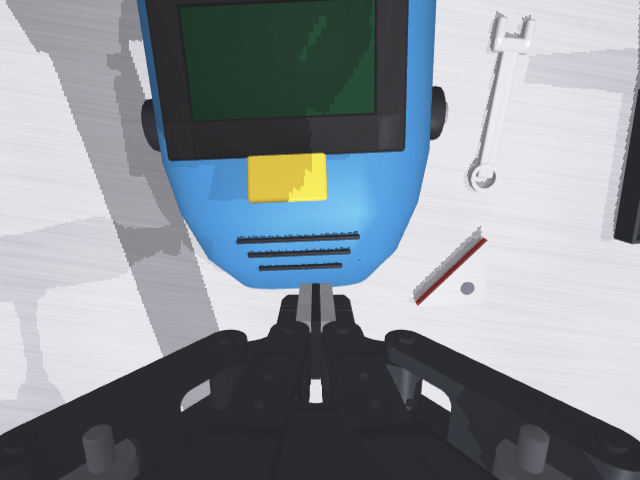

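The wrist view shows the lip spanning (248..327, 153..201) with its outer end on the lower edge, and the panel's chin edge running from (169,160) to (405,150). That gives a helmet yaw of about 10° and a window centre near (0.571, 0.206).

Call:
{"fn": "jog_arm", "kwargs": {"dp": [[-40,-2,0],[-80,-4,0],[-131,-8,0],[-131,-8,0],[-131,-8,-50],[-131,-8,-100],[-131,-8,-143],[-131,-8,-143],[-131,-8,-143]], "angular": [[1.6,-9.8,0.4],[3.2,-19.6,0.8],[4.8,-29.5,1.3],[6.5,-39.5,1.7],[6.5,-39.5,1.7],[6.5,-39.5,1.7],[6.5,-39.5,1.7],[6.5,-39.5,1.7],[6.5,-39.5,1.7]], "jaw": [255,255,255,255,255,255,255,255,255]}}

```text
time_s: 6.2
ee_pos: [0.3364, 0.1638, 0.2817]
eef_rot: [-0.029, 0.936, 0.084, 0.34]
ft_force: [-0.3, 0.5, 0.4]
finger_gap: 0.0
finger_force: 0.0
```

Run:
```python
from h import *
st(); o=ctrl.get_obs(); q=o["eef_rot"]; M=R.from_quat([q[1],q[2],q[3],q[0]]).as_matrix(); t=np.array(o["ee_pos"])+.173*M[:,2]
u=np.array([.984,.177,0]);v=np.array([-.177,.984,0]); c=np.array([.5706,.2063,0]); print("tip in helmet",(u@(t-c)).round(4),(v@(t-c)).round(4),t[2].round(4), "tool y·v",(M[:,1]@v).round(3))
```

```text
t 6.2 p [0.3364 0.1638 0.2817] x [0.755 0.137 0.641] z [ 0.631  0.112 -0.768] F [-0.3  0.5  0.4] gap 0.0 q [ 0.31 -0.01  2.36 -0.7   0.14  2.37]
tip in helmet -0.1271 -0.0007 0.1489 tool y·v -1.0
```

Call:
{"fn": "jog_arm", "kwargs": {"dp": [[20,3.5,0],[40,7,0],[59,10.6,0],[59,10.6,0],[59,10.6,7],[59.5,10.7,14],[61,11,24],[63,11.3,34],[66,11.9,46],[70,12.6,60],[70,12.6,60]], "angular": [[0,0,0],[0,0,0],[0,0,0],[0,0,0],[0,0,0],[0,0,0],[0,0,0],[0,0,0],[0,0,0],[0,0,0],[0,0,0]], "jaw": [255,255,255,255,255,255,255,255,255,255,255]}}

```text
time_s: 7.58
ee_pos: [0.4045, 0.1765, 0.3422]
eef_rot: [-0.03, 0.937, 0.084, 0.339]
ft_force: [-3.7, -0.0, -2.1]
finger_gap: 0.001
finger_force: 2.2
```

Run:
```python
from h import *
st(); i,K,W=grab("side"); save("m5",cv2.resize(i[200:380,200:440],(800,600)))
```

```text
t 7.58 p [0.4045 0.1765 0.3422] x [0.756 0.137 0.64 ] z [ 0.63   0.112 -0.768] F [-3.7 -0.  -2.1] gap 0.001 q [ 0.28 -0.01  2.15 -0.22  0.32  1.86]
```

View pics/m5.png

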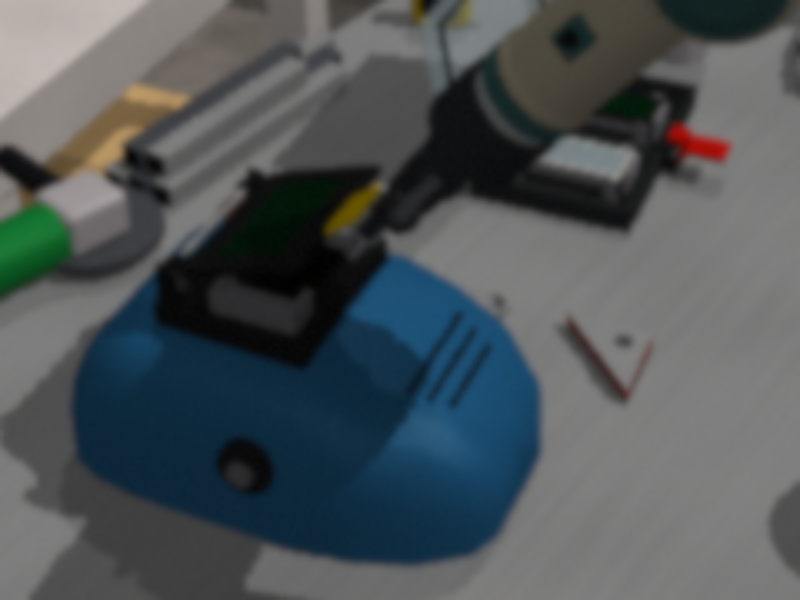

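The crop shows the front tilted up some 20°, with the fingertips under the yellow lip at (350,230). I'll continue the arc past the snap point.

Call:
{"fn": "jog_arm", "kwargs": {"dp": [[7,1.3,14],[15,2.7,27],[24.5,4.4,40],[33,6,49],[43,7.8,57],[54,9.7,65],[66,11.9,72],[78,14,77],[90,16.2,82],[90,16.2,82],[60,11,92],[10,2,110],[-20,-4,120],[-20,-4,120]], "angular": [[0,0,0],[0,0,0],[0,0,0],[0,0,0],[0,0,0],[0,0,0],[0,0,0],[0,0,0],[0,0,0],[0,0,0],[0,0,0],[0,0,0],[0,0,0],[0,0,0]], "jaw": [255,255,255,255,255,255,255,255,255,255,255,255,255,255]}}

```text
time_s: 9.38
ee_pos: [0.3846, 0.1731, 0.4634]
eef_rot: [-0.031, 0.935, 0.085, 0.342]
ft_force: [0.9, -0.2, 0.3]
finger_gap: 0.002
finger_force: 0.0
```

Run:
```python
from h import *
st(); i,K,W=grab("side"); j,K2,W2=grab("scene"); k,_,_=grab("wrist")
save("m6",np.hstack([cv2.resize(i[180:380,200:440],(400,334)),cv2.resize(j[210:390,290:440],(400,334))]))
```

```text
t 9.38 p [0.3846 0.1731 0.4634] x [0.752 0.138 0.644] z [ 0.634  0.115 -0.765] F [ 0.9 -0.2  0.3] gap 0.002 q [ 0.29 -0.16  1.95 -0.12  0.66  1.75]
```

View pics/m6.png

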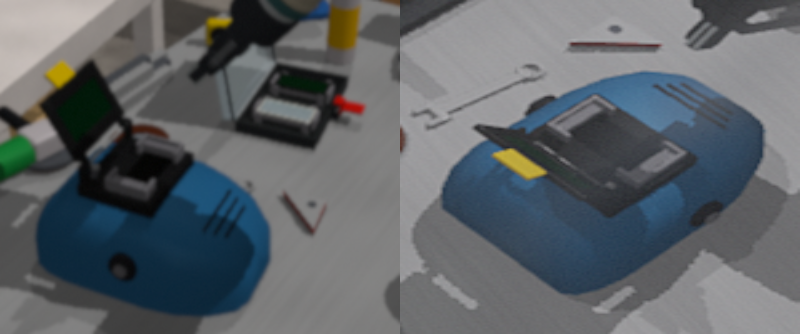

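The front is up at its stop and the empty window frame is visible, at about (150,165) in the left panel. Next I measure the frame from above.

Call:
{"fn": "jog_arm", "kwargs": {"dp": [[30,4,0],[60,8,0],[90,12,0],[115,17,-10],[115,17,-23],[115,17,-23],[115,17,-23],[115,17,-23]], "angular": [[-1.8,9.9,0],[-3.6,19.8,0],[-5.4,29.6,0],[-7.1,39.4,0],[-7.1,39.4,0],[-7.1,39.4,0],[-7.1,39.4,0],[-7.1,39.4,0]], "jaw": [0,0,0,0,0,0,0,0]}}

```text
time_s: 10.52
ee_pos: [0.5004, 0.1903, 0.441]
eef_rot: [-0.0, 0.996, 0.09, 0.001]
ft_force: [-0.2, -0.4, 0.4]
finger_gap: 1.001
finger_force: 0.0
```

Run:
```python
from h import *
st(); i,K,W=grab("wrist"); np.savez("pics/w7",i=i,K=K,W=W); save("w7",i)
print([proj(K,W,(.5706+a*.984-b*.177,.2063+a*.177+b*.984,.1715)).round(0).tolist() for a,b in((-.028,-.0565),(.028,-.0565),(.028,.0565),(-.028,.0565))])
```

```text
t 10.53 p [0.5004 0.1903 0.441 ] x [0.984 0.179 0.003] z [ 0.003  0.001 -1.   ] F [-0.2 -0.4  0.4] gap 1.001 q [0.23 0.2  1.52 0.   1.42 1.62]
[[397.0, 181.0], [402.0, 91.0], [222.0, 90.0], [228.0, 180.0]]
```

View pics/w7.png

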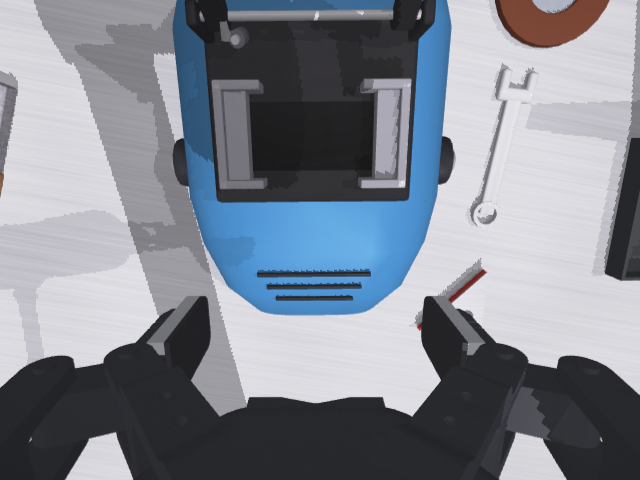

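The wrist view shows the empty frame, with end walls at cols 213..264 and 360..410 and rows 79..188. It matches the predicted inner rectangle (222..402, 90..181), so the window pose is good to a few mm. I'll refine it with edge profiles.

Run:
```python
from h import *
d=np.load("pics/w7.npz");i,K,W=d["i"],d["K"],d["W"]; g=cv2.cvtColor(i,cv2.COLOR_RGB2GRAY).astype(np.float32)
u=np.array([.984,.177]);v=np.array([-.177,.984]);c=np.array([.5706,.2063])
def s(a,b,z=.1715):
    p=np.array([np.append(c+x*u+y*v,z) for x,y in zip(np.ravel(a),np.ravel(b))]); q=np.array([proj(K,W,x) for x in p]).astype(np.float32)
    return cv2.remap(g,q[:,0].reshape(1,-1),q[:,1].reshape(1,-1),cv2.INTER_LINEAR)[0]
A=np.arange(-.040,.0401,.001)
for lo,hi in((-.047,-.037),(.037,.047)):
    P=np.mean([s(A,np.full_like(A,b)) for b in np.linspace(lo,hi,9)],0); print("x-prof",lo,[(int(round(a*1000)),int(p)) for a,p in zip(A,P) if abs(a)>.022])
B=np.arange(.048,.0661,.001)
for sg in(-1,1):
    P=np.mean([s(np.full_like(B,a),sg*B) for a in np.linspace(-.015,.015,9)],0); print("y-prof",sg,[(int(round(b*1000)),int(p)) for b,p in zip(B,P)])
# yaw: outer right/left edge rows per line: bottom outer edge at both y sides handled by x-prof comparison
```

```text
x-prof -0.047 [(-40, 48), (-39, 51), (-38, 52), (-37, 52), (-36, 51), (-35, 52), (-34, 52), (-33, 75), (-32, 160), (-31, 171), (-30, 170), (-29, 170), (-28, 163), (-27, 109), (-26, 95), (-25, 93), (-24, 89), (-23, 95), (22, 122), (23, 123), (24, 123), (25, 123), (26, 122), (27, 131), (28, 138), (29, 120), (30, 155), (31, 165), (32, 165), (33, 163), (34, 164), (35, 117), (36, 43), (37, 42), (38, 42), (39, 42), (40, 42)]
x-prof 0.037 [(-40, 48), (-39, 48), (-38, 48), (-37, 48), (-36, 48), (-35, 48), (-34, 50), (-33, 99), (-32, 115), (-31, 117), (-30, 118), (-29, 119), (-28, 104), (-27, 94), (-26, 92), (-25, 87), (-24, 87), (-23, 87), (22, 85), (23, 85), (24, 85), (25, 84), (26, 87), (27, 90), (28, 77), (29, 95), (30, 117), (31, 119), (32, 120), (33, 121), (34, 119), (35, 52), (36, 41), (37, 41), (38, 41), (39, 41), (40, 41)]
y-prof -1 [(48, 170), (49, 170), (50, 170), (51, 169), (52, 163), (53, 155), (54, 135), (55, 99), (56, 95), (57, 158), (58, 170), (59, 170), (60, 171), (61, 170), (62, 99), (63, 51), (64, 48), (65, 103), (66, 131)]
y-prof 1 [(48, 119), (49, 119), (50, 119), (51, 119), (52, 119), (53, 118), (54, 118), (55, 118), (56, 102), (57, 85), (58, 111), (59, 119), (60, 118), (61, 117), (62, 116), (63, 80), (64, 36), (65, 35), (66, 74)]
```

Call:
{"fn": "jog_arm", "kwargs": {"dp": [[10,-60,0],[21,-120,0],[31,-180,0],[42,-240,0],[52,-300,0],[63,-360,-20],[72.5,-416.5,-60],[72.5,-416.5,-120],[72.5,-416.5,-180],[72.5,-416.5,-225],[72.5,-416.5,-245],[72.5,-416.5,-255],[72.5,-416.5,-260],[72.5,-416.5,-260],[72.5,-416.5,-260]], "angular": [[0,0,0.5],[0,0,1],[0,0,1.6],[0,0,1.6],[0,0,1.6],[0,0,1.6],[0,0,1.6],[0,0,1.6],[0,0,1.6],[0,0,1.6],[0,0,1.6],[0,0,1.6],[0,0,1.6],[0,0,1.6],[0,0,1.6]], "jaw": [0,0,0,0,0,0,0,0,0,0,0,0,0,0,0]}}

```text
time_s: 12.45
ee_pos: [0.5745, -0.2262, 0.1809]
eef_rot: [0.001, 0.995, 0.104, 0.001]
ft_force: [0.3, 0.3, 0.3]
finger_gap: 0.995
finger_force: 0.0
```

Run:
```python
from h import *
st()
```

```text
t 12.45 p [ 0.5745 -0.2262  0.1809] x [0.978 0.206 0.002] z [ 0.002 -0.001 -1.   ] F [0.3 0.3 0.3] gap 0.995 q [-0.49  0.53  1.7   0.    0.9   0.88]
```

Call:
{"fn": "jog_arm", "kwargs": {"dp": [[0,0,0],[0,0,0],[0,0,0],[0,0,0],[0,0,0],[0,0,0],[0,0,0],[0,0,0]], "angular": [[0,0,0],[0,0,0],[0,0,0],[0,0,0],[0,0,0],[0,0,0],[0,0,0],[0,0,0]], "jaw": [60,80,90,100,140,255,255,255], "force": 25}}

```text
time_s: 13.45
ee_pos: [0.5742, -0.2261, 0.1799]
eef_rot: [0.0, 0.995, 0.104, 0.0]
ft_force: [0.8, -0.2, 2.7]
finger_gap: 0.591
finger_force: 26.2
```

Run:
```python
from h import *
st(); print(ctrl.get_obs()["finger_force"])
```

```text
t 13.45 p [ 0.5742 -0.2261  0.1799] x [0.978 0.206 0.   ] z [ 0. -0. -1.] F [ 0.8 -0.2  2.7] gap 0.591 q [-0.49  0.53  1.71  0.    0.9   0.88]
26.24305486679077
```

Call:
{"fn": "jog_arm", "kwargs": {"dp": [[0,0,3],[0,0,10],[0,0,20],[0,0,60],[0,0,120],[0,0,120],[0,0,120]], "angular": [[0,0,0],[0,0,0],[0,0,0],[0,0,0],[0,0,0],[0,0,0],[0,0,0]], "jaw": [255,255,255,255,255,255,255]}}

```text
time_s: 14.32
ee_pos: [0.5738, -0.2259, 0.3001]
eef_rot: [0.0, 0.995, 0.104, 0.0]
ft_force: [-1.1, 0.3, -0.4]
finger_gap: 0.592
finger_force: 26.3
```

Run:
```python
from h import *
st(); o=ctrl.get_obs(); i,K,W=grab("wrist"); save("w8",i)
q=o["eef_rot"]; M=R.from_quat([q[1],q[2],q[3],q[0]]).as_matrix(); p=np.array(o["ee_pos"]); g=cv2.cvtColor(i,cv2.COLOR_RGB2GRAY)
X=np.arange(.030,.0701,.001)
for y in(-.018,-.010,0,.010,.018):
    q=np.array([proj(K,W,p+M@np.array([x,y,.152])) for x in X]).astype(np.float32)
    s=cv2.remap(g,q[:,0].reshape(1,-1),q[:,1].reshape(1,-1),1)[0]; print(y,[(int(round(x*1000)),int(v)) for x,v in zip(X,s) if x>.044])
Y=np.arange(-.035,.0351,.0025); q=np.array([proj(K,W,p+M@np.array([.045,y,.152])) for y in Y]).astype(np.float32); print([(y,int(v)) for y,v in zip((Y*1e3).round(1).tolist(),cv2.remap(g,q[:,0].reshape(1,-1),q[:,1].reshape(1,-1),1)[0])])
```

```text
t 14.32 p [ 0.5738 -0.2259  0.3001] x [0.978 0.206 0.   ] z [ 0. -0. -1.] F [-1.1  0.3 -0.4] gap 0.592 q [-0.49  0.41  1.57  0.    1.16  0.88]
-0.018 [(44, 216), (45, 216), (46, 216), (47, 216), (48, 216), (49, 188), (50, 182), (51, 192), (52, 196), (53, 162), (54, 77), (55, 69), (56, 70), (57, 69), (58, 69), (59, 68), (60, 75), (61, 77), (62, 77), (63, 77), (64, 62), (65, 58), (66, 57), (67, 58), (68, 60), (69, 59), (70, 53)]
-0.01 [(44, 215), (45, 215), (46, 215), (47, 215), (48, 214), (49, 186), (50, 182), (51, 192), (52, 196), (53, 159), (54, 73), (55, 70), (56, 69), (57, 76), (58, 77), (59, 78), (60, 78), (61, 83), (62, 125), (63, 122), (64, 86), (65, 59), (66, 59), (67, 59), (68, 59), (69, 60), (70, 53)]
0 [(44, 240), (45, 239), (46, 238), (47, 238), (48, 237), (49, 213), (50, 183), (51, 193), (52, 197), (53, 155), (54, 168), (55, 187), (56, 176), (57, 97), (58, 58), (59, 58), (60, 58), (61, 76), (62, 121), (63, 115), (64, 96), (65, 60), (66, 60), (67, 61), (68, 61), (69, 60), (70, 53)]
0.01 [(44, 219), (45, 218), (46, 218), (47, 218), (48, 217), (49, 189), (50, 184), (51, 193)
[... 156 characters left out ...]
7, 80), (68, 80), (69, 80), (70, 71)]
0.018 [(44, 219), (45, 218), (46, 218), (47, 218), (48, 218), (49, 176), (50, 184), (51, 193), (52, 196), (53, 149), (54, 79), (55, 78), (56, 78), (57, 78), (58, 79), (59, 78), (60, 79), (61, 79), (62, 79), (63, 79), (64, 79), (65, 78), (66, 78), (67, 79), (68, 79), (69, 79), (70, 71)]
[(-35.0, 65), (-32.5, 38), (-30.0, 73), (-27.5, 74), (-25.0, 190), (-22.5, 188), (-20.0, 216), (-17.5, 216), (-15.0, 217), (-12.5, 217), (-10.0, 215), (-7.5, 233), (-5.0, 238), (-2.5, 240), (0.0, 239), (2.5, 240), (5.0, 240), (7.5, 219), (10.0, 218), (12.5, 218), (15.0, 218), (17.5, 218), (20.0, 228), (22.5, 193), (25.0, 78), (27.5, 79), (30.0, 71), (32.5, 69), (35.0, 68)]
```

Call:
{"fn": "jog_arm", "kwargs": {"dp": [[0,10,50],[0,50,100],[0,100,150],[0,150,150],[0,205,150],[0,260,150],[0,315,150],[0,370,150],[-2,432,150],[-2,432,110],[-2,432,70],[-2,432,54],[-2,432,54],[-2,432,54]], "angular": [[0,0,10],[0,0,20],[0,0,30],[0,0,40],[0,0,50],[0,0,60],[0,0,70],[0,0,80],[0,0,88.5],[0,0,88.5],[0,0,88.5],[0,0,88.5],[0,0,88.5],[0,0,88.5]], "jaw": [255,255,255,255,255,255,255,255,255,255,255,255,255,255]}}

```text
time_s: 16.12
ee_pos: [0.5728, 0.2058, 0.355]
eef_rot: [0.001, 0.64, 0.768, 0.001]
ft_force: [0.6, 0.3, -0.5]
finger_gap: 0.591
finger_force: 26.5
```

Run:
```python
from h import *
st(); o=ctrl.get_obs(); i,K,W=grab("wrist"); save("w9",i); np.savez("pics/w9",i=i,K=K,W=W)
q=o["eef_rot"]; M=R.from_quat([q[1],q[2],q[3],q[0]]).as_matrix(); p=np.array(o["ee_pos"]); g=cv2.cvtColor(i,cv2.COLOR_RGB2GRAY)
def prof(x,y,zt):
    q=np.array([proj(K,W,p+M@np.array([a,b,zt])) for a,b in zip(x,y)]).astype(np.float32); return cv2.remap(g,q[:,0].reshape(1,-1),q[:,1].reshape(1,-1),1)[0]
zt=p[2]-.1715
X=np.arange(.044,.0701,.001)
for y in(-.015,0,.015): print("end",y,[(int(round(x*1e3)),int(v)) for x,v in zip(X,prof(X,X*0+y,zt))])
Y=np.arange(-.040,.0401,.001)
for x in(.056,.059): print("lat",x,[(int(round(b*1e3)),int(v)) for b,v in zip(Y,prof(Y*0+x,Y,zt)) if abs(b)>.019])
print("plate",[(int(round(b*1e3)),int(v)) for b,v in zip(Y,prof(Y*0+.045,Y,.152)) if abs(b)>.019])
```

```text
t 16.12 p [0.5728 0.2058 0.355 ] x [-0.18   0.984  0.   ] z [ 0.002  0.    -1.   ] F [ 0.6  0.3 -0.5] gap 0.591 q [ 0.23  0.36  1.51 -0.    1.27  0.05]
end -0.015 [(44, 215), (45, 242), (46, 242), (47, 225), (48, 242), (49, 243), (50, 243), (51, 236), (52, 161), (53, 161), (54, 162), (55, 162), (56, 162), (57, 162), (58, 142), (59, 160), (60, 163), (61, 163), (62, 164), (63, 157), (64, 94), (65, 38), (66, 52), (67, 56), (68, 56), (69, 54), (70, 46)]
end 0 [(44, 217), (45, 241), (46, 240), (47, 174), (48, 172), (49, 178), (50, 183), (51, 180), (52, 143), (53, 108), (54, 109), (55, 154), (56, 161), (57, 162), (58, 131), (59, 104), (60, 106), (61, 161), (62, 163), (63, 158), (64, 97), (65, 40), (66, 39), (67, 45), (68, 54), (69, 54), (70, 46)]
end 0.015 [(44, 216), (45, 233), (46, 235), (47, 174), (48, 172), (49, 178), (50, 183), (51, 180), (52, 141), (53, 107), (54, 107), (55, 107), (56, 107), (57, 108), (58, 98), (59, 102), (60, 155), (61, 162), (62, 162), (63, 160), (64, 104), (65, 41), (66, 38), (67, 38), (68, 49), (69, 52), (70, 46)]
lat 0.056 [(-40, 57), (-39, 57), (-38, 57), (-37
[... 713 characters left out ...]
0, 102), (21, 102), (22, 102), (23, 102), (24, 102), (25, 102), (26, 102), (27, 122), (28, 131), (29, 129), (30, 127), (31, 127), (32, 69), (33, 37), (34, 37), (35, 36), (36, 37), (37, 37), (38, 37), (39, 37), (40, 36)]
plate [(-40, 162), (-39, 164), (-38, 163), (-37, 164), (-36, 164), (-35, 164), (-34, 150), (-33, 50), (-32, 55), (-31, 55), (-30, 55), (-29, 68), (-28, 170), (-27, 165), (-26, 236), (-25, 245), (-24, 242), (-23, 218), (-22, 220), (-21, 222), (-20, 221), (19, 229), (20, 230), (21, 155), (22, 175), (23, 178), (24, 175), (25, 108), (26, 43), (27, 42), (28, 43), (29, 42), (30, 43), (31, 43), (32, 42), (33, 43), (34, 43), (35, 43), (36, 42), (37, 42), (38, 42), (39, 43), (40, 41)]
```

Call:
{"fn": "jog_arm", "kwargs": {"dp": [[-1,2.1,0],[-1,2.1,-10],[-1,2.1,-18],[-1,2.1,-22],[-1,2.1,-25],[-1,2.1,-27],[-1,2.1,-27],[-1,2.1,-27]], "angular": [[0,0,0],[0,0,0],[0,0,0],[0,0,0],[0,0,0],[0,0,0],[0,0,0],[0,0,0]], "jaw": [255,255,255,255,255,255,255,255]}}

```text
time_s: 17.18
ee_pos: [0.5712, 0.208, 0.3269]
eef_rot: [0.0, 0.64, 0.768, 0.0]
ft_force: [-0.1, 0.8, 0.2]
finger_gap: 0.589
finger_force: 26.5
```

```bash
cat > m.py <<'E'
from h import *
st(); o=ctrl.get_obs(); i,K,W=grab("wrist"); save("w%d"%(o["time_s"]*10),i)
q=o["eef_rot"]; M=R.from_quat([q[1],q[2],q[3],q[0]]).as_matrix(); p=np.array(o["ee_pos"]); g=cv2.cvtColor(i,cv2.COLOR_RGB2GRAY)
def prof(x,y,zt):
    q=np.array([proj(K,W,p+M@np.array([a,b,zt])) for a,b in zip(x,y)]).astype(np.float32); return cv2.remap(g,q[:,0].reshape(1,-1),q[:,1].reshape(1,-1),1)[0]
zt=p[2]-.1715
X=np.arange(.046,.0671,.001)
for y in(-.018,-.005,.005,.018): print("end",y,[(int(round(x*1e3)),int(v)) for x,v in zip(X,prof(X,X*0+y,zt))])
Y=np.arange(-.037,.0371,.001)
for x in(.038,.043,.048): print("lat",x,[(int(round(b*1e3)),int(v)) for b,v in zip(Y,prof(Y*0+x,Y,zt)) if abs(b)>.019])
E
python3 m.py
```

```text
t 17.18 p [0.5712 0.208  0.3269] x [-0.181  0.984 -0.   ] z [ 0.  0. -1.] F [-0.1  0.8  0.2] gap 0.589 q [ 0.23  0.38  1.55 -0.    1.21  0.05]
end -0.018 [(46, 236), (47, 235), (48, 236), (49, 235), (50, 235), (51, 233), (52, 243), (53, 243), (54, 235), (55, 130), (56, 150), (57, 164), (58, 165), (59, 165), (60, 165), (61, 130), (62, 72), (63, 37), (64, 36), (65, 55), (66, 57), (67, 56)]
end -0.005 [(46, 236), (47, 235), (48, 235), (49, 235), (50, 236), (51, 235), (52, 243), (53, 243), (54, 233), (55, 130), (56, 148), (57, 163), (58, 164), (59, 163), (60, 164), (61, 137), (62, 74), (63, 37), (64, 44), (65, 56), (66, 55), (67, 54)]
end 0.005 [(46, 235), (47, 235), (48, 236), (49, 235), (50, 235), (51, 233), (52, 243), (53, 243), (54, 231), (55, 123), (56, 144), (57, 161), (58, 163), (59, 163), (60, 163), (61, 142), (62, 78), (63, 37), (64, 44), (65, 54), (66, 54), (67, 54)]
end 0.018 [(46, 236), (47, 235), (48, 235), (49, 235), (50, 236), (51, 234), (52, 242), (53, 243), (54, 228), (55, 122), (56, 139), (57, 160), (58, 161), (59, 162), (60, 162), (61, 146), (62, 84), (63, 37), (64, 37
[... 609 characters left out ...]
(-25, 244), (-24, 238), (-23, 186), (-22, 237), (-21, 236), (-20, 235), (19, 235), (20, 235), (21, 239), (22, 242), (23, 243), (24, 241), (25, 224), (26, 104), (27, 78), (28, 93), (29, 127), (30, 126), (31, 127), (32, 127), (33, 125), (34, 36), (35, 36), (36, 36), (37, 36)]
lat 0.048 [(-37, 57), (-36, 57), (-35, 59), (-34, 168), (-33, 170), (-32, 167), (-31, 163), (-30, 160), (-29, 113), (-28, 82), (-27, 151), (-26, 246), (-25, 244), (-24, 237), (-23, 170), (-22, 237), (-21, 236), (-20, 235), (19, 235), (20, 235), (21, 238), (22, 243), (23, 244), (24, 241), (25, 224), (26, 106), (27, 76), (28, 90), (29, 106), (30, 106), (31, 105), (32, 126), (33, 123), (34, 35), (35, 36), (36, 36), (37, 36)]
```

Call:
{"fn": "jog_arm", "kwargs": {"dp": [[0.1,-0.8,0],[0.1,-0.8,-1],[0.1,-0.8,-2],[0.1,-0.8,-3],[0.1,-0.8,-3.5],[0.1,-0.8,-3.5]], "angular": [[0,0,0],[0,0,0],[0,0,0],[0,0,0],[0,0,0],[0,0,0]], "jaw": [255,255,255,255,255,255]}}

```text
time_s: 17.98
ee_pos: [0.5712, 0.2072, 0.3239]
eef_rot: [0.0, 0.64, 0.768, 0.0]
ft_force: [-1.7, -0.7, 4.9]
finger_gap: 0.587
finger_force: 26.9
```

```bash
python3 m.py
```

```text
t 17.98 p [0.5712 0.2072 0.3239] x [-0.181  0.984 -0.   ] z [ 0. -0. -1.] F [-1.7 -0.7  4.9] gap 0.587 q [ 0.23  0.38  1.56 -0.    1.2   0.05]
end -0.018 [(46, 236), (47, 236), (48, 235), (49, 235), (50, 236), (51, 218), (52, 242), (53, 243), (54, 241), (55, 161), (56, 108), (57, 159), (58, 164), (59, 165), (60, 165), (61, 166), (62, 117), (63, 47), (64, 37), (65, 37), (66, 57), (67, 57)]
end -0.005 [(46, 236), (47, 236), (48, 236), (49, 236), (50, 236), (51, 218), (52, 242), (53, 243), (54, 241), (55, 159), (56, 114), (57, 155), (58, 163), (59, 164), (60, 165), (61, 164), (62, 126), (63, 51), (64, 37), (65, 54), (66, 56), (67, 56)]
end 0.005 [(46, 235), (47, 235), (48, 236), (49, 236), (50, 236), (51, 221), (52, 242), (53, 243), (54, 240), (55, 154), (56, 107), (57, 152), (58, 162), (59, 163), (60, 163), (61, 163), (62, 131), (63, 57), (64, 37), (65, 52), (66, 54), (67, 54)]
end 0.018 [(46, 235), (47, 235), (48, 235), (49, 236), (50, 235), (51, 217), (52, 242), (53, 243), (54, 239), (55, 151), (56, 149), (57, 148), (58, 161), (59, 162), (60, 162), (61, 163), (62, 135), (63, 64), (64
[... 614 characters left out ...]
5, 245), (-24, 242), (-23, 211), (-22, 240), (-21, 228), (-20, 226), (19, 221), (20, 225), (21, 241), (22, 244), (23, 242), (24, 239), (25, 102), (26, 77), (27, 102), (28, 139), (29, 154), (30, 145), (31, 126), (32, 127), (33, 127), (34, 52), (35, 36), (36, 36), (37, 34)]
lat 0.048 [(-37, 57), (-36, 57), (-35, 57), (-34, 154), (-33, 172), (-32, 169), (-31, 164), (-30, 161), (-29, 132), (-28, 82), (-27, 106), (-26, 236), (-25, 245), (-24, 242), (-23, 210), (-22, 233), (-21, 236), (-20, 235), (19, 236), (20, 237), (21, 238), (22, 244), (23, 242), (24, 239), (25, 137), (26, 105), (27, 104), (28, 138), (29, 164), (30, 109), (31, 106), (32, 105), (33, 105), (34, 49), (35, 36), (36, 36), (37, 36)]
```

Call:
{"fn": "jog_arm", "kwargs": {"dp": [[0,0,0.5],[0,0,0.5],[0,0,0.5],[0,0,0.5],[0,0,0.5],[0,0,0.5]], "angular": [[0,0,0],[0,0,0],[0,0,0],[0,0,0],[0,0,0],[0,0,0]], "jaw": [100,95,90,84,80,80]}}

```text
time_s: 18.77
ee_pos: [0.5712, 0.2072, 0.3237]
eef_rot: [0.0, 0.64, 0.768, -0.0]
ft_force: [0.8, 0.6, -0.3]
finger_gap: 0.685
finger_force: 0.0
```

```bash
python3 m.py
```

```text
t 18.77 p [0.5712 0.2072 0.3237] x [-0.181  0.984 -0.   ] z [-0. -0. -1.] F [ 0.8  0.6 -0.3] gap 0.685 q [ 0.23  0.38  1.56 -0.    1.2   0.05]
end -0.018 [(46, 235), (47, 236), (48, 236), (49, 236), (50, 236), (51, 218), (52, 242), (53, 243), (54, 241), (55, 163), (56, 107), (57, 160), (58, 164), (59, 165), (60, 165), (61, 166), (62, 116), (63, 47), (64, 36), (65, 36), (66, 57), (67, 57)]
end -0.005 [(46, 236), (47, 236), (48, 236), (49, 236), (50, 236), (51, 219), (52, 242), (53, 243), (54, 241), (55, 158), (56, 115), (57, 155), (58, 163), (59, 164), (60, 164), (61, 164), (62, 126), (63, 51), (64, 36), (65, 53), (66, 55), (67, 56)]
end 0.005 [(46, 236), (47, 236), (48, 236), (49, 236), (50, 236), (51, 222), (52, 242), (53, 243), (54, 240), (55, 154), (56, 107), (57, 152), (58, 161), (59, 162), (60, 164), (61, 163), (62, 132), (63, 57), (64, 37), (65, 52), (66, 54), (67, 54)]
end 0.018 [(46, 236), (47, 236), (48, 236), (49, 236), (50, 236), (51, 218), (52, 242), (53, 243), (54, 239), (55, 151), (56, 148), (57, 148), (58, 161), (59, 162), (60, 162), (61, 163), (62, 137), (63, 64), (64
[... 615 characters left out ...]
5, 245), (-24, 242), (-23, 214), (-22, 238), (-21, 228), (-20, 227), (19, 221), (20, 224), (21, 241), (22, 244), (23, 243), (24, 238), (25, 102), (26, 77), (27, 106), (28, 141), (29, 153), (30, 127), (31, 106), (32, 127), (33, 126), (34, 49), (35, 35), (36, 36), (37, 36)]
lat 0.048 [(-37, 56), (-36, 57), (-35, 57), (-34, 150), (-33, 172), (-32, 169), (-31, 165), (-30, 161), (-29, 129), (-28, 82), (-27, 104), (-26, 226), (-25, 245), (-24, 242), (-23, 214), (-22, 232), (-21, 236), (-20, 236), (19, 236), (20, 236), (21, 241), (22, 244), (23, 242), (24, 239), (25, 136), (26, 105), (27, 103), (28, 143), (29, 163), (30, 106), (31, 105), (32, 106), (33, 106), (34, 50), (35, 41), (36, 40), (37, 36)]
```

The plate didn't move on release, so it was resting on the ledges. I'll retreat straight up, then look at both ends.

Call:
{"fn": "jog_arm", "kwargs": {"dp": [[0,0,5],[0,0,15],[0,0,30],[0,0,80],[-40,-7,120],[-70,-16,120],[-70,-16,120],[-70,-16,120],[-70,-16,120],[-70,-16,120],[-70,-16,120],[-70,-16,120],[-70,-16,120]], "angular": [[0,0,0],[0,0,0],[0,0,0],[0,0,0],[0,0,-10],[0,0,-20],[0,0,-30],[0,0,-40],[0,0,-50],[0,0,-60],[0,0,-70],[0,0,-80],[0,0,-90]], "jaw": [80,80,80,80,80,80,80,80,80,80,80,80,80]}}

```text
time_s: 20.45
ee_pos: [0.5011, 0.1912, 0.4451]
eef_rot: [-0.0, 0.996, 0.088, 0.001]
ft_force: [-0.1, -0.2, 0.2]
finger_gap: 0.685
finger_force: 0.0
```

Run:
```python
from h import *
st(); i,K,W=grab("wrist"); save("w10",i); g=cv2.cvtColor(i,cv2.COLOR_RGB2GRAY).astype(np.float32)
u=np.array([.983,.182]);v=np.array([-.182,.983]);c=np.array([.5715,.2070])
def s(a,b,z=.1718):
    q=np.array([proj(K,W,np.append(c+x*u+y*v,z)) for x,y in zip(a,b)]).astype(np.float32)
    return cv2.remap(g,q[:,0].reshape(1,-1),q[:,1].reshape(1,-1),1)[0]
A=np.arange(-.036,.0361,.001)
for b in(-.045,.045): print("x",b,[(int(round(a*1e3)),int(p)) for a,p in zip(A,s(A,A*0+b)) if abs(a)>.02])
B=np.arange(.046,.0651,.001)
for sg in(-1,1):
  for a in(-.015,.015): print("y",sg,a,[(int(round(b*1e3)),int(p)) for b,p in zip(B,s(B*0+a,sg*B))])
# other objects: scene change outside robot/case/front
s1,_,_=grab("scene"); s0=np.load("pics/s3.npz")["i"]; m=(abs(s1.astype(int)-s0).max(2)>60).astype(np.uint8)
N,l,t,cc=cv2.connectedComponentsWithStats(m); print([t[k].tolist() for k in range(1,N) if t[k,4]>25])
```

```text
t 20.45 p [0.5011 0.1912 0.4451] x [0.985 0.175 0.002] z [ 0.002  0.    -1.   ] F [-0.1 -0.2  0.2] gap 0.685 q [0.23 0.2  1.51 0.   1.43 1.63]
x -0.045 [(-36, 48), (-35, 48), (-34, 105), (-33, 154), (-32, 157), (-31, 156), (-30, 156), (-29, 139), (-28, 92), (-27, 172), (-26, 241), (-25, 242), (-24, 237), (-23, 206), (-22, 213), (-21, 215), (20, 221), (21, 239), (22, 242), (23, 239), (24, 182), (25, 113), (26, 112), (27, 108), (28, 126), (29, 154), (30, 157), (31, 157), (32, 156), (33, 147), (34, 71), (35, 39), (36, 39)]
x 0.045 [(-36, 45), (-35, 42), (-34, 71), (-33, 102), (-32, 107), (-31, 107), (-30, 109), (-29, 107), (-28, 87), (-27, 101), (-26, 123), (-25, 174), (-24, 185), (-23, 185), (-22, 193), (-21, 213), (20, 217), (21, 176), (22, 172), (23, 182), (24, 186), (25, 140), (26, 101), (27, 86), (28, 78), (29, 103), (30, 108), (31, 109), (32, 110), (33, 109), (34, 62), (35, 38), (36, 38)]
y -1 -0.015 [(46, 217), (47, 217), (48, 217), (49, 197), (50, 233), (51, 241), (52, 240), (53, 184), (54, 136), (55, 113), (56, 77), (57, 106), (58, 153), (59, 156), (60, 156), (61, 157), (62, 15
[... 715 characters left out ...]
[[375, 0, 18, 19, 183], [394, 0, 17, 20, 223], [489, 0, 31, 12, 151], [542, 0, 61, 62, 443], [560, 0, 80, 56, 1791], [329, 3, 32, 12, 124], [487, 4, 53, 50, 1428], [317, 8, 11, 17, 87], [281, 19, 135, 72, 2326], [457, 52, 27, 19, 154], [485, 53, 14, 11, 79], [582, 61, 32, 42, 261], [468, 62, 49, 30, 465], [441, 74, 41, 32, 561], [551, 81, 19, 39, 196], [287, 89, 36, 52, 1033], [564, 99, 32, 30, 345], [413, 106, 24, 18, 69], [376, 114, 114, 138, 3664], [497, 114, 18, 22, 162], [507, 142, 53, 68, 1526], [505, 146, 7, 9, 32], [273, 186, 33, 29, 239], [488, 191, 27, 23, 242], [338, 255, 69, 50, 1400], [443, 273, 14, 5, 37], [318, 277, 11, 8, 45], [325, 290, 19, 17, 154], [381, 369, 24, 23, 144]]
```

The plate sits inside all four walls with an even gap and level. The force is zero and nothing is being touched, so I'm handing in.

```bash
python3 -c "
from station import ctrl
print(ctrl.sign_off())"
```

```text
the job is handed in; nothing more can be done
None
```

The case is open, the helmet front is up at its stop, and the clear plate lies flat, fully home in the window frame; the job was handed in at about 20.5 s, and no verdict came back.

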